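Free the tea bar jammed across the chute

TASK

The red tea bar has turned sideways and jammed across the throat of the sloping wooden chute, with its ends under the two dark steel lips. Push it back up the chute into the open bay above the lips, lift it out, and lay it gently flat on the grey liner of the open drawer, then let go. Leave the green tea bar on the desk where it is.

Things in the scene. Friction and masses are not known exactly. Their poses are not given: they have to be found in the camera images.
- tea_bar: Red-wrapped tea bar, white band, 24 x 96 x 20 mm (own x, y, z), 35-68 g, origin at its centre. It lies crosswise on the chute floor, tilted with it, its centre about 50 mm downhill of the lips' upper ends; the funnel walls stop it going down, the lips stop it being lifted there. It slides uphill when pushed and stays where left: friction holds it.
- chute: Origin on mid line, table level, below the lips' upper ends; x level, pointing downhill. Floor 55 mm up there, falls 12 deg to +x. Along slope (mm, + downhill): end wall -125, open bay to 0, steel lips 0 to 82, funnel 50-110, throat 60 wide to 170. Inside 106 wide, walls 6 thick, 32 high. Lips lie 28-32 above the floor by the walls; 56 wide slot between, open on top, also over the throat.
- liner (a point): Point on top of the open drawer's hard grey liner, 18 mm above the table, midway across, 72 mm from the inside of its front; x level, pointing into the cabinet, z up. Drawer 148 mm wide inside (y); rims 35, front 46 mm above the liner. Cabinet face, 52 mm above the liner, stands 90 to 130 mm away towards x. The drawer slides at about 6 N.
- spare_bar: Green-wrapped tea bar of the same size lying flat on the desk, origin at its centre. Not to be touched.
Mind the look-alikes: they are no part of the job. There is more than one size of the tea_bar; the job needs the smaller.

How it is judged:
By the outcome, as a careful person would: the job done as asked, in the order asked, and still so for the second after the job is handed in, with the robot touching nothing.
It also fails if it takes over 50 s, if anything falls off the work surface, if the arm or the gripper's body presses on something with over 40 N, if the wrist force passes 120 N, or if a joint passes its speed limit or range.

ROBOT

A 6-joint arm with a two-finger parallel gripper is mounted at the origin on the work surface. World frame = base frame: x ahead of the robot, y to its left, z up, the work surface at z = 0. Lengths are in m, angles in rad, forces in N, time in s.
With the tool pointing down it reaches from about 0.35 to 0.775 m from the base axis. Payload 7.3 kg.
Tool frame: the origin (TCP) lies at the centre of the arm's flange, where the gripper is bolted on; the fingertips stand 178 mm ahead of it and the grasp point (between the pads) lies 159 mm ahead of it; z points along the fingers, y is the line along which they close (so a half turn about z gives the same grasp; the last joint's range is limited). The gripper opens to 92 mm and grips with 3 to 60 N. Pads are 19 mm wide; open, the fingers measure 130 mm over their backs; the gripper's body (75 mm by 190 mm) begins 47 mm behind the grasp point.
Start: joints at [1.039, 0.342, 1.524, -0, 1.275, -0.146], TCP at [0.198, 0.486, 0.405] pointing down, gripper open.
Joint ranges: [-2.53, 2.53], [-0.77, 2.02], [0.04, 2.7], [-1, 4.14], [0.28, 2.66], [-3.11, 3.11]. Speed limits (rad/s): [2.57, 2.57, 3.14, 3.14, 3.14, 3.14].

INTERFACE

Orientations are given as [roll, pitch, yaw] about the fixed x, y, z axes, in that order (R = Rz(yaw) Ry(pitch) Rx(roll)).
In Python, from cell import telemetry, vision, ticket gives the robot as it stands.
- The arm moves only by the shell command python3 -m crank 'ROWS' [FORCE]. ROWS is JSON, a list of rows, each a list of 5 numbers: the gripper command: -1 is shut, 1 is fully open, values between are in proportion, then the shift along the tool's x, y, z in mm, then the turn about the tool's z in rad. In form: [[fingers, dx, dy, dz, roll], ...]. A call has 1 to 12 rows; each row is the pose to reach, as a shift and turn from the pose commanded when the call began, along the tool's axes at that moment; what a row does not reach only later rows make up. A row lasts 1/12 s, in which the tool goes at most 41.7 mm and 7.16 degrees, less where a joint would pass 70% of its speed; a pose out of reach is approached as far as the arm can. A call with a gripper value outside its range is refused whole. The fingers move at their own pace and stop on an object; FORCE is the grip in N (left out, the last holds). Time passes only in rows, so rows that repeat a pose let the fingers close. It gives the time, the measured TCP pose, the force, the opening and the grip force at its end, in the units of the state.
- telemetry.observe(): the state, without advancing time (a new reading comes with each control period).
- vision.read_camera(name): name is "side" or "top"; returns (picture, depth): 480x640x3 uint8, red, green, blue; 480x640 float32, m along the optical axis (not along the pixel's ray), 0 where there is no reading.
- vision.get_calibration(name): a dict with "camera_matrix" (3x3 intrinsics, pixels), "dist" ([k1, k2, p1, p2, k3] as OpenCV has them; the pictures are not rectified), "rvec" (rotation vector, rad) and "tvec" (3), from world to camera coordinates, as OpenCV has them. Camera axes: x right, y down, z forward; pixel columns grow to the right and rows downward; lengths in m; the calibration is good to about 2 mm. A picture is of the moment at which its call begins. get_calibration takes no time and is no camera call.
- ticket.hand_in(): hands the job in; it is judged then, once.
The state is a dict: "time": time; "qpos": joint angles; "qvel": joint speeds; "joint_efforts": joint torques, N m; "tool_pos": TCP position; "tool_rot": TCP orientation; "contact_force": force on the tool from outside, world axes, zero at the start; "torque": the same for the moment, N m; "opening": finger opening in m; "grip_force": force on a finger pad.
Only numpy, scipy, OpenCV 4.12 (cv2) and the standard library are available. Lean on these libraries where they do the work, as an engineer would, in place of code of your own. Each camera call takes 0.05 s, during which the arm holds its last target. There are 200 camera calls.

## Working session

There is one attempt and no reset: what is moved stays moved. The work goes in short steps, Python scripts to look and compute and a shell command to move; the robot and the scene stay as the last step left them, time stands still between calls to the robot, and variables do not carry over. Pictures are saved under pics/ and viewed, at most 10 in all, crops included, and the job is handed in when it is done.

```bash
ls; mkdir -p pics; cat > h.py <<'E'
import numpy as np, cv2
from cell import telemetry, vision, ticket
def snap(n):
    p,d=vision.read_camera(n); return p,d
def save(p,f): cv2.imwrite(f,cv2.cvtColor(p,cv2.COLOR_RGB2BGR))
def cal(n):
    c=vision.get_calibration(n)
    return np.array(c["camera_matrix"]),np.array(c["dist"]),cv2.Rodrigues(np.array(c["rvec"],float))[0],np.array(c["tvec"],float).ravel()
def world(n,uv,z):  # depth -> world
    K,D,R,t=cal(n); uv=np.array(uv,float).reshape(-1,1,2)
    q=cv2.undistortPoints(uv,K,D).reshape(-1,2); z=np.array(z).reshape(-1,1)
    return (np.hstack([q,np.ones((len(q),1))])*z-t)@R
def at(n,d,u,v,r=2):
    w=d[v-r:v+r+1,u-r:u+r+1]; w=w[w>0]; return world(n,[[u,v]],[np.median(w)])[0]
def plane(n,uv,zw):
    K,D,R,t=cal(n); q=cv2.undistortPoints(np.array(uv,float).reshape(-1,1,2),K,D).reshape(-1,2)
    ray=np.hstack([q,np.ones((len(q),1))])@R; c=-R.T@t
    return c+ray*((zw-c[2])/ray[:,2])[:,None]
def proj(n,P):
    c=vision.get_calibration(n); return cv2.projectPoints(np.array(P,float).reshape(-1,1,3),np.array(c["rvec"],float),np.array(c["tvec"],float),np.array(c["camera_matrix"]),np.array(c["dist"]))[0].reshape(-1,2)
E
python3 - <<'E'
from h import *
for n in("top","side"):
    p,d=snap(n); save(p,f"pics/{n}0.png"); np.savez(f"{n}0.npz",p=p,d=d)
    K,D,R,t=cal(n); print(n,-R.T@t,R[2])
print(telemetry.observe())
E
```

```text
pics
top [ 0.33571986 -0.01736608  1.05088481] [ 0.17835697 -0.0233945  -0.9836877 ]
side [ 0.3923628  -0.89875119  0.63884381] [ 0.11377911  0.83376562 -0.54026771]
{'time': 0.1, 'qpos': array([ 1.03899757e+00,  3.42653526e-01,  1.52492331e+00, -2.92532178e-06,
        1.27543753e+00, -1.46016511e-01]), 'qvel': array([ 3.38128461e-04, -2.10688417e-03, -1.87487628e-03, -3.73553853e-05,
        1.99371664e-03,  8.58374480e-04]), 'joint_efforts': array([ 1.93437561e-03, -4.32002592e+01, -2.44695514e+01,  7.19484617e-02,
        5.27603785e-02, -8.29389865e-05]), 'tool_pos': array([0.1974724 , 0.48631017, 0.40411342]), 'tool_rot': array([-3.14018566e+00, -2.04088906e-04,  2.75581111e+00]), 'contact_force': array([-0.2912518 , -0.67682911, -1.17562526]), 'torque': array([-0.00707086, -0.01884372, -0.03096669]), 'grip_force': 0.0, 'opening': 0.09192949426438002}
```

View pics/top0.png

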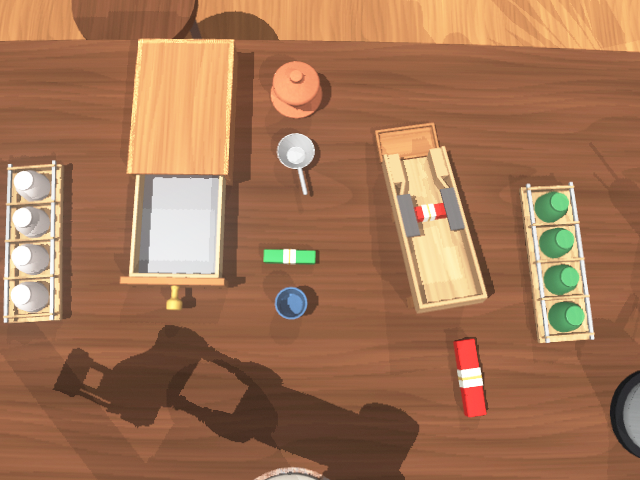

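View pics/side0.png

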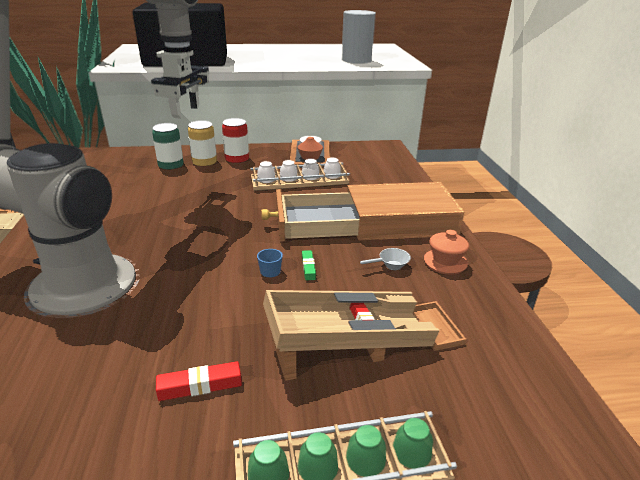

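Top view: small red bar in the chute at (430,212) with its ends under the lips, the larger red look-alike on the desk at (470,377), and the green spare at (290,257). The drawer liner is around (180,225). Next I enlarge the chute to confirm the bar.

```bash
python3 - <<'E'
from h import *
f=np.load("top0.npz");p=f["p"];d=f["d"]
c=cv2.resize(p[115:320,360:500],None,fx=2.9,fy=2.9,interpolation=cv2.INTER_CUBIC)
c2=cv2.resize(p[30:320,110:330],None,fx=2.05,fy=2.05,interpolation=cv2.INTER_CUBIC)[:c.shape[0]]
c=c[:c2.shape[0]];save(np.hstack([c,c2[:, :800-c.shape[1]]]),"pics/crop.png");print(c.shape)
for nm,u,v in [("bar",419,213),("bar",441,212),("band",430,212),("lipLlow",408,230),("lipRlow",458,225),("lipL",406,198),("lipR",446,192),("floor",445,285),("floor",430,245),("liner",180,200),("liner",180,260),("green",275,257),("green",305,257),("big",470,377),("front",175,281),("cab",178,165)]:
    print(nm,u,v,at("top",d,u,v,1).round(4))
E
```

```text
(594, 406, 3)
bar 419 213 [ 0.5683 -0.2256  0.065 ]
bar 441 212 [ 0.5701 -0.2655  0.0676]
band 430 212 [ 0.5701 -0.2455  0.0665]
lipLlow 408 230 [ 0.5325 -0.2009  0.0852]
lipRlow 458 225 [ 0.5421 -0.2904  0.0869]
lipL 406 198 [ 0.5944 -0.2014  0.0711]
lipR 446 192 [ 0.6067 -0.2752  0.0712]
floor 445 285 [ 0.4365 -0.2662  0.075 ]
floor 430 245 [ 0.5106 -0.2453  0.0589]
liner 180 200 [0.5996 0.2177 0.0193]
liner 180 260 [0.4851 0.2122 0.0188]
green 275 257 [0.4919 0.0358 0.0221]
green 305 257 [ 0.4924 -0.0197  0.0218]
big 470 377 [ 0.275  -0.3179  0.0319]
front 175 281 [0.4409 0.209  0.0651]
cab 178 165 [0.6519 0.213  0.0713]
```

View pics/crop.png

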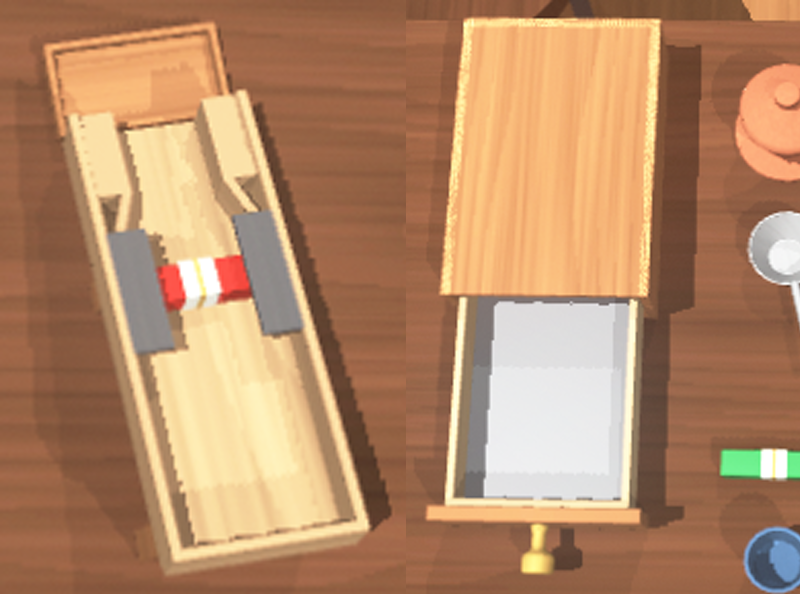

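The crop confirms it. The bar in the chute, at crop (205,282), is the small red one. It lies across the slot under both lips, while the one on the desk is longer and thicker. Next I fit the chute, bar and drawer poses.

```bash
python3 - <<'E'
from h import *
f=np.load("top0.npz");p=f["p"].astype(int);d=f["d"]
r,g,b=p[...,0],p[...,1],p[...,2]
vv,uu=np.mgrid[:480,:640]
def pts(m):
    m=m&(d>0); return world("top",np.c_[uu[m],vv[m]],d[m])
def box(a,b_,c,e): return (uu>a)&(uu<b_)&(vv>c)&(vv<e)
W=world("top",np.c_[uu.ravel(),vv.ravel()],d.ravel()).reshape(480,640,3)
mx=p.max(2);mn=p.min(2)
lip=(mx-mn<25)&(mx<130)&box(390,475,170,245)&(W[...,2]>.06)&(W[...,2]<.1)
n,l,st,_=cv2.connectedComponentsWithStats(lip.astype(np.uint8))
cs=[]
for i in np.argsort(-st[1:,4])[:2]+1:
    P=pts(l==i); R=cv2.minAreaRect((P[:,:2]*1000).astype(np.float32)); A=np.c_[P[:,:2],np.ones(len(P))]
    print("lip",st[i],P.mean(0).round(4),R, "plane",np.linalg.lstsq(A,P[:,2],rcond=None)[0].round(3)); cs.append(P.mean(0))
cs=np.array(cs);cs=cs[np.argsort(-cs[:,1])]
v=cs[0]-cs[1];yaw=np.arctan2(-v[0],v[1]);c=cs.mean(0)
print("lip sep",np.linalg.norm(v[:2]),"yaw from sep",yaw,"c",c)
# walls tops: outer long edges
H=W[...,2]
bar=(r>150)&(g<70)&(b<70)&box(405,455,195,230)
wh=(mn>200)&box(410,450,198,226)
P=pts(bar|wh);print("bar",len(P),P.mean(0),cv2.minAreaRect((P[:,:2]*1000).astype(np.float32)))
lin=(mx-mn<25)&(mn>120)&box(130,225,172,280)&(abs(H-.0185)<.006)
P=pts(lin);print("liner",P.mean(0),cv2.minAreaRect((P[:,:2]*1000).astype(np.float32)),P.min(0),P.max(0))
for v0 in (200,220,240,260):
    row=lin[v0]; q=np.where(row)[0]; print("lin row",v0,W[v0,q[0]].round(4),W[v0,q[-1]].round(4), [W[v0,k].round(3).tolist() for k in (q[0]-4,q[-1]+3)])
for u0 in (160,180,200): 
    print([ (v_,W[v_,u0].round(3).tolist()) for v_ in range(270,286,2)])
    break
E
```

```text
lip [454 229   5   1   5] [ 0.5352 -0.2869  0.0854] ((535.2886352539062, -286.8849182128906), (0.7164797782897949, 7.9983134269714355), 7.380087852478027) plane [-4.913 -0.054  2.699]
lip [460 228   4   1   4] [ 0.5367 -0.2963  0.0874] ((536.69189453125, -296.29534912109375), (0.08014673739671707, 5.56274938583374), 1.7991331815719604) plane [-4.87  -0.054  2.685]
lip sep 0.009548529547402 yaw from sep 0.15819048311897854 c [ 0.53592297 -0.29160698  0.08643864]
bar 207 [ 0.56968804 -0.24381001  0.06389999] ((574.5828247070312, -245.75514221191406), (32.26655578613281, 55.992584228515625), 9.996505737304688)
liner [0.55025888 0.214328   0.01936019] ((552.9545288085938, 218.01242065429688), (143.31422424316406, 184.97447204589844), 89.52384948730469) [0.46049546 0.14581896 0.01291437] [0.64585554 0.28978523 0.0244345 ]
lin row 200 [0.5991 0.2728 0.0196] [0.6002 0.1476 0.0192] [[0.6, 0.281, 0.017], [0.59, 0.136, 0.058]]
lin row 220 [0.5606 0.2881 0.0179] [0.5616 0.1481 0.0189] [[0.556, 0.289, 0.039], [0.554, 0.137, 0.052]]
lin row 240 [0.5221 0.2873 0.0188] [0.5232 0.1484 0.0197] [[0.518, 0.289, 0.039], [0.517, 0.137, 0.056]]
lin row 260 [0.4838 0.2859 0.0222] [0.4862 0.1477 0.0155] [[0.482, 0.289, 0.037], [0.48, 0.136, 0.056]]
[(270, [0.466, 0.248, 0.02]), (272, [0.462, 0.248, 0.019]), (274, [0.454, 0.239, 0.056]), (276, [0.451, 0.239, 0.055]), (278, [0.446, 0.235, 0.068]), (280, [0.442, 0.235, 0.069]), (282, [0.439, 0.236, 0.063]), (284, [0.437, 0.239, 0.052])]
```

```bash
python3 - <<'E'
from h import *
f=np.load("top0.npz");p=f["p"].astype(int);d=f["d"]
r,g,b=p[...,0],p[...,1],p[...,2]
vv,uu=np.mgrid[:480,:640]
W=world("top",np.c_[uu.ravel(),vv.ravel()],d.ravel()).reshape(480,640,3)
print(p[205,409],p[200,452])
box=(uu>385)&(uu<480)&(vv>175)&(vv<245)
lip=(r-b<12)&(p.max(2)<170)&box&(W[...,2]>.055)
n,l,st,_=cv2.connectedComponentsWithStats(lip.astype(np.uint8),connectivity=4)
cs=[]
for i in np.argsort(-st[1:,4])[:2]+1:
    P=W[l==i]; A=np.c_[P[:,:2],np.ones(len(P))]
    print(st[i],P.mean(0).round(4),cv2.minAreaRect((P[:,:2]*1000).astype(np.float32)),np.linalg.lstsq(A,P[:,2],rcond=None)[0].round(3)); cs.append(P.mean(0))
cs=np.array(cs);cs=cs[np.argsort(-cs[:,1])];v=cs[0]-cs[1];yaw=np.arctan2(-v[0],v[1]);c=cs.mean(0)
print("sep",np.linalg.norm(v[:2]),"yaw",yaw,"c",c)
for y in (yaw,):
    R=np.array([[np.cos(y),-np.sin(y)],[np.sin(y),np.cos(y)]])
    print("origin",c[:2]-R@[.0468,0])
# chute floor points
m=(uu>425)&(uu<465)&(vv>245)&(vv<290)&(d>0); P=W[m]
A=np.c_[P[:,:2],np.ones(len(P))]; k=np.linalg.lstsq(A,P[:,2],rcond=None)[0]
k2=None
for _ in range(5):
    e=abs(A@k-P[:,2]); s=e<max(.002,np.median(e)); k=np.linalg.lstsq(A[s],P[s,2],rcond=None)[0]
print("floor",k,"yaw",np.arctan2(-k[1],-k[0]),"slope",np.degrees(np.arctan(np.hypot(k[0],k[1]))))
bar=(r>140)&(g<80)&(b<80)&(uu>405)&(uu<455)&(vv>195)&(vv<230)
for nm,mm in(("L",bar&(uu<428)),("R",bar&(uu>432))): print(nm,W[mm].mean(0).round(4),W[mm].min(0).round(3),W[mm].max(0).round(3),mm.sum())
E
```

```text
[144 138 136] [140 138 135]
[440 188  24  42 547] [ 0.574  -0.2818  0.0806] ((455.01849365234375, -174.29417419433594), (73.86572265625, 387.27008056640625), 48.04110336303711) [-0.726  2.234  1.127]
[397 194  23  42 530] [ 0.5611 -0.2025  0.0807] ((454.845703125, -134.1651611328125), (68.46036529541016, 326.5657043457031), 57.40492630004883) [-0.862  2.618  1.094]
sep 0.08036420892083768 yaw 0.1608418519112344 c [ 0.56752142 -0.2421285   0.08063059]
origin [ 0.52132548 -0.24962348]
floor [-0.21505702 -0.03464004  0.15939127] yaw 0.15970202607385806 slope 12.28871544883608
L [ 0.5626 -0.2239  0.0632] [ 0.556 -0.233  0.052] [ 0.58  -0.218  0.072] 40
R [ 0.5722 -0.2678  0.0638] [ 0.561 -0.277  0.053] [ 0.588 -0.257  0.074] 82
```

```bash
cat >> h.py <<'E'
def frame(ox,oy,yaw):
    c,s=np.cos(yaw),np.sin(yaw);a=np.radians(12)
    ex=np.array([c*np.cos(a),s*np.cos(a),-np.sin(a)]);ey=np.array([-s,c,0]);ez=np.cross(ex,ey)
    return lambda P:np.array([ox,oy,.055])+np.atleast_2d(P)@np.array([ex,ey,ez])
E
python3 - <<'E'
from h import *
from scipy.optimize import minimize
f=np.load("top0.npz");p=f["p"].astype(int)
r,g,b=p[...,0],p[...,1],p[...,2];vv,uu=np.mgrid[:480,:640]
box=(uu>385)&(uu<480)&(vv>175)&(vv<245)
lip=((r-b<14)&(p.max(2)<175)&(p.max(2)>40)&box).astype(np.uint8)
n,l,st,_=cv2.connectedComponentsWithStats(lip,connectivity=4)
m=np.isin(l,np.argsort(-st[1:,4])[:2]+1)
def ren(polys):
    im=np.zeros((480*4,640*4),np.uint8)
    for q in polys: cv2.fillConvexPoly(im,cv2.convexHull(np.round(q*4+1.5).astype(np.int32)),1)
    return cv2.resize(im*255,(640,480),interpolation=cv2.INTER_AREA)/255.
def bx(x0,x1,y0,y1,z0,z1): return [(x,y,z) for x in(x0,x1) for y in(y0,y1) for z in(z0,z1)]
def lips(q):
    F=frame(*q[:3]); return ren([proj("top",F(np.array(bx(0,.082,s*.028,s*.053,.028,.032)))) for s in(1,-1)])
c=lambda q:abs(lips(q)-m).sum()
o=minimize(c,[.521,-.249,.16],method="Nelder-Mead",options=dict(initial_simplex=[[.521,-.249,.16],[.527,-.249,.16],[.521,-.243,.16],[.521,-.249,.2]]))
print(o.x,o.fun,m.sum(),c([.521,-.249,.16])); q=o.x
F=frame(*q)
K=lips(q)>.3
red=((r>120)&(g<90)&(b<90))|((p.min(2)>185));bar=red&(uu>410)&(uu<452)&(vv>198)&(vv<226)&~K&~m
def barm(t):
    s,yaw=t; B=np.array(bx(-.012,.012,-.048,.048,0,.02)); R=np.array([[np.cos(yaw),np.sin(yaw),0],[-np.sin(yaw),np.cos(yaw),0],[0,0,1]])
    im=ren([proj("top",F(B@R+[s,0,0]))]); return im*~(K|m)
c2=lambda t:abs(barm(t)-bar).sum()
best=min(((c2((s,y)),s,y) for s in np.arange(.035,.066,.001) for y in np.arange(-.2,.21,.02))); print("bar",best,bar.sum())
E
```

```text
[ 0.52330333 -0.2507724   0.16646306] 150.41176470588232 1086 240.63529411764705
bar (np.float64(95.94117647058823), np.float64(0.049000000000000016), np.float64(0.01999999999999988)) 406
```

Chute origin is about (0.523, -0.2505) with yaw 0.163, and the bar sits at s≈49 mm, square to the chute. These agree with the dimensions given. I'll move above it.

```bash
python3 -m crank '[[-0.13,-310,-267,30,0.51],[-0.13,-310,-267,30,0.51],[-0.13,-310,-267,30,0.51],[-0.13,-310,-267,30,0.51],[-0.13,-310,-267,30,0.51],[-0.13,-310,-267,30,0.51],[-0.13,-310,-267,30,0.51],[-0.13,-310,-267,30,0.51],[-0.13,-310,-267,30,0.51],[-0.13,-310,-267,30,0.51],[-0.13,-310,-267,30,0.51],[-0.13,-310,-267,30,0.51]]'
cat > go.py <<'E'
import sys; from h import *
s=telemetry.observe(); T=np.array([float(a) for a in sys.argv[1:4]]); psi=float(sys.argv[4]); y=s["tool_rot"][2]
D=(T-s["tool_pos"])*1000; c,n=np.cos(y),np.sin(y)
print("d",round(D@[c,n,0],1),round(D@[n,-c,0],1),round(-D[2],1),"roll",round((y-psi+np.pi)%(2*np.pi)-np.pi,3),"| t",s["time"],s["tool_pos"].round(4),s["tool_rot"].round(3),s["contact_force"].round(1),round(s["opening"],4),s["grip_force"])
E
python3 go.py .5724 -.2424 .33 1.734
```

```text
time: 1.1
tool_pos: [0.3848, 0.1209, 0.3744]
tool_rot: [-3.141, -0.001, 2.241]
contact_force: [-1.2, -0.9, 0.0]
opening: 0.0398
grip_force: 0.0
d -401.2 -78.7 44.4 roll 0.507 | t 1.1 [0.3848 0.1209 0.3744] [-3.141e+00 -1.000e-03  2.241e+00] [-1.2 -0.9  0. ] 0.0398 0.0
```

```bash
python3 -m crank '[[-0.13,-401,-79,44,0.507],[-0.13,-401,-79,44,0.507],[-0.13,-401,-79,44,0.507],[-0.13,-401,-79,44,0.507],[-0.13,-401,-79,44,0.507],[-0.13,-401,-79,44,0.507],[-0.13,-401,-79,44,0.507],[-0.13,-401,-79,44,0.507],[-0.13,-401,-79,44,0.507],[-0.13,-401,-79,44,0.507],[-0.13,-401,-79,44,0.507],[-0.13,-401,-79,44,0.507]]'
python3 - <<'E'
from h import *
p,d=snap("side"); save(cv2.resize(p[180:390,230:500],None,fx=2.8,fy=2.8),"pics/s1.png")
E
python3 go.py .5724 -.2424 .236 1.734
```

```text
time: 2.1
tool_pos: [0.5739, -0.2398, 0.3292]
tool_rot: [-3.14, -0.002, 1.738]
contact_force: [-0.6, 0.4, 0.7]
opening: 0.0399
grip_force: 0.0
d -3.5 -1.7 93.8 roll 0.006 | t 2.15 [ 0.5735 -0.2387  0.3298] [-3.14e+00 -2.00e-03  1.74e+00] [0.5 1.  0.1] 0.04 0.0
```

View pics/s1.png

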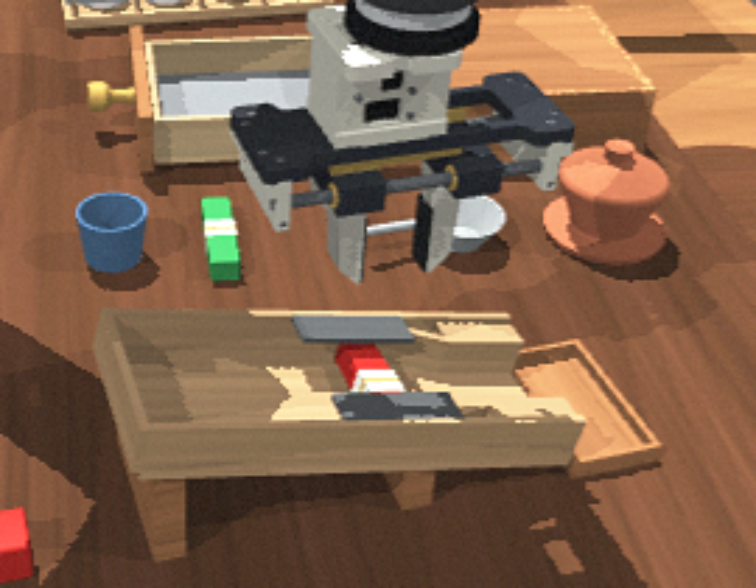

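The fingers, at crop (345,270) and (430,265), line up over the slot and the bar at (370,370). Descending in steps.

```bash
python3 -m crank '[[-0.13,-3.5,-1.7,25,0.006],[-0.13,-3.5,-1.7,50,0.006],[-0.13,-3.5,-1.7,65,0.006],[-0.13,-3.5,-1.7,75,0.006],[-0.13,-3.5,-1.7,82,0.006],[-0.13,-3.5,-1.7,87,0.006],[-0.13,-3.5,-1.7,90,0.006],[-0.13,-3.5,-1.7,92,0.006],[-0.13,-3.5,-1.7,93,0.006],[-0.13,-3.5,-1.7,93,0.006]]' 3; python3 go.py .5724 -.2424 .2335 1.734
```

```text
time: 2.98
tool_pos: [0.5722, -0.2438, 0.2381]
tool_rot: [3.141, 0.0, 1.733]
contact_force: [0.7, 0.7, -0.7]
opening: 0.04
grip_force: 0.0
d 1.4 0.4 4.6 roll -0.001 | t 2.9833 [ 0.5722 -0.2438  0.2381] [3.141 0.    1.733] [ 0.7  0.7 -0.7] 0.04 0.0
```

```bash
python3 -m crank '[[-0.13,1,0,2,0],[-0.13,1,0,4,0],[-0.35,1,0,4,0],[-0.35,1,0,4,0],[-0.35,1,0,4,0],[-0.35,1,0,4,0]]' 3; python3 go.py .5724 -.2424 .2335 1.734
python3 - <<'E'
from h import *
p,d=snap("side"); save(cv2.resize(p[180:390,230:500],None,fx=2.8,fy=2.8),"pics/s2.png")
E
```

```text
time: 3.48
tool_pos: [0.572, -0.2428, 0.2338]
tool_rot: [3.141, 0.0, 1.733]
contact_force: [0.3, -0.5, -0.1]
opening: 0.0297
grip_force: 0.0
d 0.3 0.5 0.3 roll -0.001 | t 3.4833 [ 0.572  -0.2428  0.2338] [3.141 0.    1.733] [ 0.3 -0.5 -0.1] 0.0297 0.0
```

View pics/s2.png

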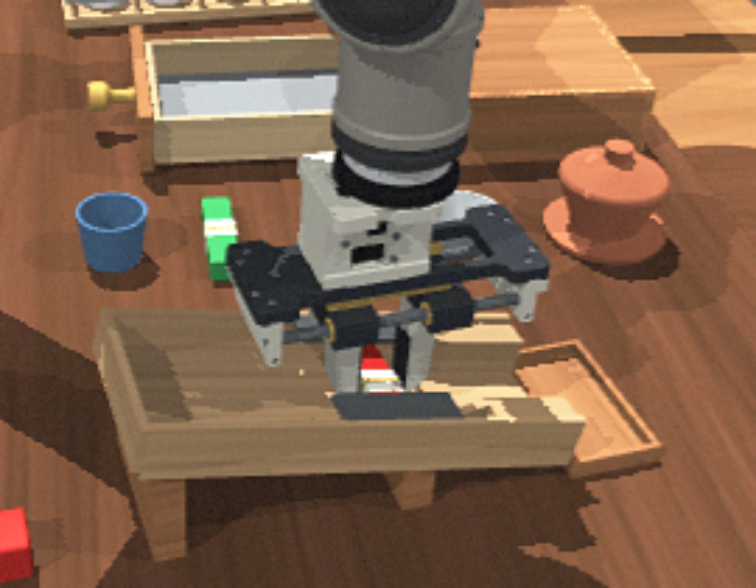

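The fingers straddle the bar's white band at crop (380,375). Pushing it up along the slope.

```bash
python3 -m crank '[[-0.35,0,-3,-0.6,0],[-0.35,0,-6,-1.3,0],[-0.35,0,-10,-2.1,0],[-0.35,0,-14,-3,0],[-0.35,0,-18,-3.8,0],[-0.35,0,-22,-4.7,0],[-0.35,0,-26,-5.5,0],[-0.35,0,-30,-6.4,0],[-0.35,0,-30,-6.4,0]]' 3; python3 go.py .4688 -.2598 .2556 1.734
```

```text
time: 4.28
tool_pos: [0.5416, -0.2478, 0.2403]
tool_rot: [-3.141, -0.0, 1.732]
contact_force: [0.1, -0.2, -0.4]
opening: 0.0299
grip_force: 0.0
d -0.1 -73.8 -15.3 roll -0.002 | t 4.2833 [ 0.5416 -0.2478  0.2403] [-3.141 -0.     1.732] [ 0.1 -0.2 -0.4] 0.0299 0.0
```

```bash
python3 -m crank '[[-0.35,0,-5,-1.1,0],[-0.35,0,-12,-2.6,0],[-0.35,0,-19,-4,0],[-0.35,0,-26,-5.5,0],[-0.35,0,-33,-7,0],[-0.35,0,-40,-8.5,0],[-0.35,0,-47,-10,0],[-0.35,0,-54,-11.5,0],[-0.35,0,-61,-13,0],[-0.35,0,-68,-14.5,0],[-0.35,0,-74,-15.7,0],[-0.35,0,-74,-15.7,0]]' 3; python3 go.py .4688 -.2598 .2556 1.734
python3 - <<'E'
from h import *
p,d=snap("side"); save(cv2.resize(p[180:390,230:500],None,fx=2.8,fy=2.8),"pics/s3.png")
E
```

```text
time: 5.28
tool_pos: [0.4682, -0.2598, 0.256]
tool_rot: [-3.141, -0.0, 1.732]
contact_force: [1.2, -0.7, -0.5]
opening: 0.03
grip_force: 0.0
d -0.1 0.5 0.4 roll -0.002 | t 5.2833 [ 0.4682 -0.2598  0.256 ] [-3.141 -0.     1.732] [ 1.2 -0.7 -0.5] 0.03 0.0
```

View pics/s3.png

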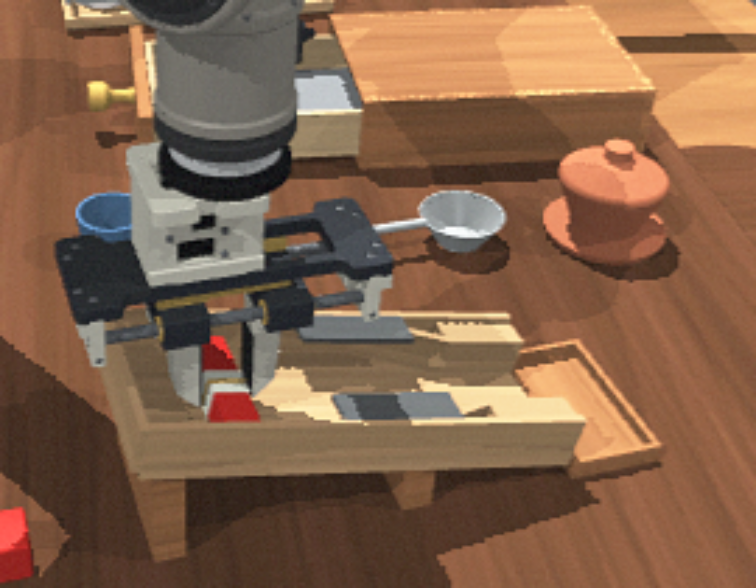

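The bar is now in the bay between the fingers, at crop (225,385) and clear of the lips. Gripping it.

```bash
python3 -m crank '[[-0.6,0,0,0,0],[-0.6,0,0,0,0],[-1,0,0,0,0],[-1,0,0,0,0],[-1,0,0,0,0],[-1,0,0,0,0]]' 12; python3 -m crank '[[-1,0,0,-2,0],[-1,0,0,-5,0],[-1,0,0,-10,0],[-1,0,0,-10,0]]' 15; python3 go.py .4688 -.2598 .2556 1.734
```

```text
time: 5.83
tool_pos: [0.4695, -0.2595, 0.2558]
tool_rot: [3.141, 0.0, 1.733]
contact_force: [-1.0, -0.2, 0.9]
opening: 0.0252
grip_force: 11.7
time: 6.17
tool_pos: [0.4695, -0.2597, 0.2668]
tool_rot: [3.14, 0.001, 1.733]
contact_force: [-0.3, 0.1, 0.4]
opening: 0.0246
grip_force: 14.5
d -0.0 -0.8 11.2 roll -0.001 | t 6.1667 [ 0.4695 -0.2597  0.2668] [3.140e+00 1.000e-03 1.733e+00] [-0.3  0.1  0.4] 0.0246 14.491848098114133
```

```bash
python3 -m crank '[[-1,0,0,-10,0],[-1,0,0,-25,0],[-1,0,0,-45,0],[-1,0,0,-65,0],[-1,0,0,-80,0],[-1,0,0,-90,0],[-1,0,0,-90,0]]' 15; python3 go.py .531 .217 .36 1.571
python3 - <<'E'
from h import *
p,d=snap("side"); save(cv2.resize(p[100:340,180:450],None,fx=2.5,fy=2.5),"pics/s4.png")
E
```

```text
time: 6.75
tool_pos: [0.4696, -0.2597, 0.3584]
tool_rot: [3.138, 0.003, 1.733]
contact_force: [0.5, 0.6, -0.8]
opening: 0.0249
grip_force: 14.5
d 460.6 137.5 -1.6 roll 0.162 | t 6.75 [ 0.4696 -0.2597  0.3584] [3.138e+00 3.000e-03 1.733e+00] [ 0.5  0.6 -0.8] 0.0249 14.491583593189716
```

View pics/s4.png

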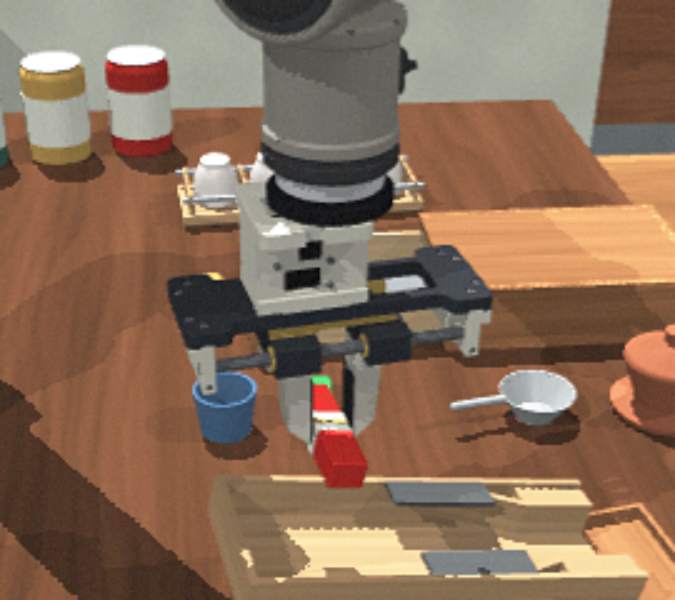

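The bar is held and roughly level, its near end at crop (340,460). I'll measure its tilt, then carry it over.

```bash
cat > bar.py <<'E'
from h import *
p,d=snap("side");p=p.astype(int);m=(p[...,0]>110)&(p[...,1]<70)&(p[...,2]<70)&(d>0)
vv,uu=np.nonzero(m);P=world("side",np.c_[uu,vv],d[m])
s=telemetry.observe();T=s["tool_pos"];k=(np.hypot(*(P[:,:2]-T[:2]).T)<.06)&(abs(P[:,2]-T[2]+.185)<.05);P=P[k]
y=s["tool_rot"][2];a=(P[:,:2]-T[:2])@[np.cos(y),np.sin(y)];b=(P[:,:2]-T[:2])@[np.sin(y),-np.cos(y)]
print(len(P),"along",a.min(),a.max(),"across",b.min(),b.max(),"z",P[:,2].min(),P[:,2].max(),"tip",T[2]-.178)
for lo in np.arange(-.05,.05,.01):
    q=(a>lo)&(a<=lo+.01)
    if q.sum()>3: print(round(lo,2),q.sum(),P[q,2].min().round(4),P[q,2].max().round(4),b[q].min().round(4),b[q].max().round(4))
E
python3 bar.py
python3 -m crank '[[-1,10,3,-2,0],[-1,30,9,-2,0],[-1,60,18,-2,0.02],[-1,95,28,-2,0.04],[-1,130,39,-2,0.06],[-1,165,49,-2,0.08],[-1,200,60,-2,0.1],[-1,235,70,-2,0.12],[-1,270,81,-2,0.14],[-1,305,91,-2,0.162],[-1,340,102,-2,0.162],[-1,370,111,-2,0.162]]' 15; python3 go.py .531 .217 .36 1.571
```

```text
461 along -0.053146643166124725 0.041231484693090126 across -0.013996569227250361 0.012517122990088123 z 0.16846903589687076 0.19218175810808683 tip 0.17771593421630588
-0.05 131 0.1685 0.1922 -0.0136 0.0124
-0.04 73 0.1736 0.1922 -0.0138 0.0124
-0.03 73 0.1755 0.1913 -0.014 0.0125
-0.02 31 0.1754 0.1917 -0.0132 0.0121
0.01 28 0.1855 0.1908 -0.0057 0.0112
0.02 25 0.1855 0.1898 -0.0025 0.0117
0.03 22 0.1855 0.1889 -0.0001 0.0107
time: 7.85
tool_pos: [0.5185, 0.1265, 0.3568]
tool_rot: [-3.139, -0.0, 1.572]
contact_force: [0.7, -0.3, -0.6]
opening: 0.0252
grip_force: 14.5
d 90.5 12.6 -3.2 roll 0.001 | t 7.85 [0.5185 0.1265 0.3568] [-3.139 -0.     1.572] [ 0.7 -0.3 -0.6] 0.0252 14.490681253373623
```

```bash
python3 -m crank '[[-1,30,4,0,0],[-1,60,8,10,0],[-1,80,11,30,0],[-1,91,12.5,50,0],[-1,95,12.5,70,0],[-1,95,12.5,85,0],[-1,95,12.5,95,0],[-1,95,12.5,105,0],[-1,95,12.5,105,0]]' 15; python3 go.py .531 .222 .207 1.571; python3 - <<'E'
from h import *
for n,c in(("top",(0.0)),):
    p,d=snap("top"); save(cv2.resize(p[120:320,100:330],None,fx=2.6,fy=2.6),"pics/t5.png")
E
```

```text
time: 8.6
tool_pos: [0.5309, 0.2184, 0.2506]
tool_rot: [-3.138, 0.001, 1.571]
contact_force: [-1.1, -0.1, -1.1]
opening: 0.0248
grip_force: 14.5
d 3.6 0.1 43.6 roll -0.0 | t 8.6 [0.5309 0.2184 0.2506] [-3.138e+00  1.000e-03  1.571e+00] [-1.1 -0.1 -1.1] 0.0248 14.491611756384373
```

View pics/t5.png

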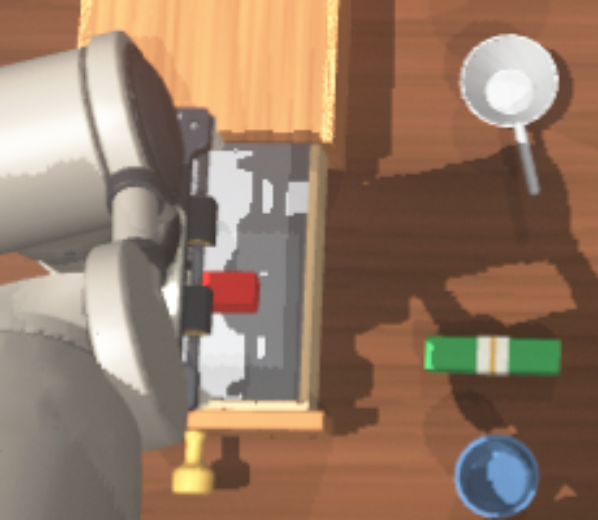

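The bar is over the liner, with its end at crop (235,292) clear of the rims. Lowering slowly.

```bash
python3 -m crank '[[-1,3,0,10,0],[-1,3,0,20,0],[-1,3,0,27,0],[-1,3,0,32,0],[-1,3,0,35,0],[-1,3,0,37,0],[-1,3,0,38,0],[-1,3,0,38,0]]' 15; python3 bar.py|head -3; python3 go.py .531 .222 .205 1.571
```

```text
time: 9.32
tool_pos: [0.5317, 0.2215, 0.2148]
tool_rot: [3.141, -0.0, 1.571]
contact_force: [-0.4, 0.3, -0.8]
opening: 0.0247
grip_force: 14.5
139 along -0.05411974023328585 0.042443683432707824 across -0.014464596150167212 0.01206714646445898 z 0.034882686873457115 0.04956887779531849 tip 0.037002905595416
-0.05 32 0.0349 0.0483 -0.0145 0.0086
-0.04 21 0.0365 0.0484 -0.0139 0.0099
d 0.5 -0.8 10.0 roll -0.0 | t 9.3667 [0.5318 0.2215 0.215 ] [ 3.141 -0.     1.571] [ 0.5 -0.8 -0.9] 0.0249 14.491776153445244
```

```bash
python3 -m crank '[[-1,0,0,3,0],[-1,0,0,5,0],[-1,0,0,6.5,0],[-1,0,0,7.5,0],[-1,0,0,8,0],[-1,0,0,8,0]]' 8; python3 -m crank '[[-1,0,0,0.5,0],[-1,0,0,0.5,0]]'; python3 -m crank '[[-1,0,0,0.6,0],[-1,0,0,0.6,0]]';python3 -m crank '[[-1,0,0,0.6,0],[-1,0,0,0.6,0]]'
```

```text
time: 9.87
tool_pos: [0.5315, 0.2216, 0.207]
tool_rot: [-3.141, -0.0, 1.571]
contact_force: [-2.3, -0.4, 3.0]
opening: 0.0246
grip_force: 7.9
time: 10.03
tool_pos: [0.5316, 0.2216, 0.2065]
tool_rot: [3.141, -0.0, 1.571]
contact_force: [-1.7, 0.6, 4.5]
opening: 0.0248
grip_force: 7.9
time: 10.2
tool_pos: [0.5317, 0.2215, 0.2057]
tool_rot: [3.141, -0.0, 1.571]
contact_force: [-2.3, -0.2, 4.2]
opening: 0.0244
grip_force: 7.9
time: 10.37
tool_pos: [0.5317, 0.2215, 0.205]
tool_rot: [3.142, -0.0, 1.571]
contact_force: [-1.7, 1.7, 3.9]
opening: 0.0239
grip_force: 8.0
```

Contact is about 4 N and the bar has levelled, so I release and retreat.

```bash
python3 -m crank '[[-0.42,0,0,0,0],[-0.36,0,0,0,0],[-0.28,0,0,0,0],[-0.2,0,0,0,0],[-0.2,0,0,0,0]]'; python3 -m crank '[[-0.2,0,0,-5,0],[-0.2,0,0,-15,0],[-0.2,0,0,-40,0],[-0.2,0,0,-80,0],[-0.2,0,0,-120,0],[-0.2,0,0,-150,0],[-0.2,-40,0,-150,0],[-0.2,-80,0,-150,0],[-0.2,-120,0,-150,0],[-0.2,-160,-10,-150,0],[-0.2,-200,-20,-150,0],[-0.2,-200,-20,-150,0]]'
python3 - <<'E'
from h import *
p,d=snap("top"); save(p,"pics/t6.png")
m=(p[...,0]>130)&(p[...,1]<80)&(p[...,2]<80)&(d>0); vv,uu=np.nonzero(m); k=(uu<230)&(vv>150)&(vv<290)
P=world("top",np.c_[uu,vv][k],d[m][k]); print(len(P),P.mean(0),P[:,2].min(),P[:,2].max(),cv2.minAreaRect((P[:,:2]*1000).astype(np.float32)))
print("front",at("top",d,175,281,1))
E
```

```text
time: 10.78
tool_pos: [0.5318, 0.2215, 0.205]
tool_rot: [3.141, -0.0, 1.571]
contact_force: [-0.6, 0.7, -0.5]
opening: 0.0363
grip_force: 0.0
time: 11.78
tool_pos: [0.5104, 0.0159, 0.3562]
tool_rot: [3.141, 0.002, 1.566]
contact_force: [-0.1, 0.6, -0.3]
opening: 0.0365
grip_force: 0.0
16 [0.51707785 0.24920838 0.03794056] 0.03482438352195447 0.04059474091698638 ((517.2200317382812, 248.91624450683594), (0.9809902906417847, 27.39417266845703), 1.4900174140930176)
front [0.38383209 0.08613609 0.60015095]
```

View pics/t6.png

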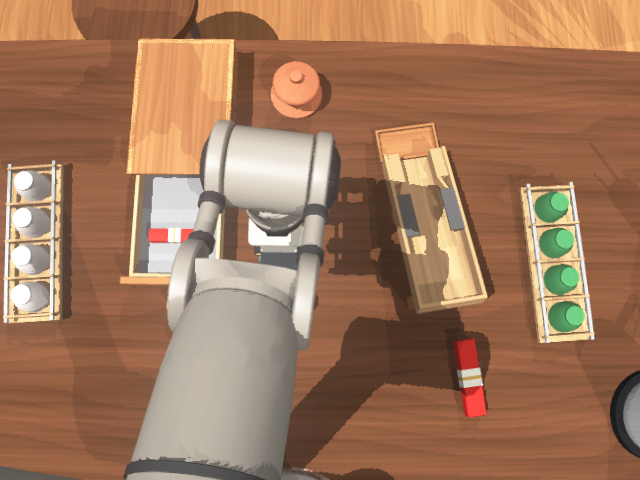

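The bar lies flat in the drawer at (170,236), its top at z≈0.038 (18 mm liner plus 20 mm bar). The drawer and the desk bar look unmoved, and the arm is clear.

```bash
python3 -m crank '[[-0.2,0,0,0,0],[-0.2,0,0,0,0]]' && python3 -c "
from cell import ticket; print(ticket.hand_in())"
```

```text
time: 12.0
tool_pos: [0.5118, 0.0222, 0.3558]
tool_rot: [3.14, -0.0, 1.571]
contact_force: [0.0, 1.0, 1.1]
opening: 0.0369
grip_force: 0.0
the job is handed in; nothing more can be done
None
```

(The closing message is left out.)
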